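Wind the bearing run-in stand and hold its brake lever half released

TASK

On the aluminium bearing run-in stand, wind the drive spring by turning the wing key clockwise, in as many part turns as it takes, until its pointer stands at the long mark on the drum's rim, and let go of the key; leave the brake lever alone until then. Then press the lever's square pad down with the fingers to the middle of its travel, where its top is level with the ledge on the small upright gauge beside it - never down to its stop, where the brake grips again - and finish while still holding it there. Do not disturb the loose parts standing round the stand.

Things in the scene. Friction and masses are not known exactly. Their poses are not given: they have to be found in the camera images.
- run_in_stand: Aluminium base plate 200 (x) x 240 (y) x 10 mm, bolted to the bench. Origin: centre of its underside; at yaw 0 x points away from the robot, y left, z up. In its frame, mm: left at (0, 70) a grey spring drum 84 wide, top at z = 55, with the wing key; right at y = -60 the brake lever along x, pivot (0, -60, 62), cheeks 72 tall; spindle with a bearing at (50, -26).
- long_mark (a point): Long wide black raised mark at the drum's top rim on its -x side (nearest the robot), at (-40, 70, 57) mm in the stand's frame; the key's pointer must end at it. A short mark at 45 deg from the stand's +x toward +y (far left) shows the unwound rest. Both 3 mm high, in nobody's way.
- gauge_ledge (a point): Top of the ledge on the upright aluminium gauge beside the pad's right edge, at (-85, -90, 55) mm in the stand's frame: the height of the pad's top in the middle of its travel. The gauge's plate, 4 mm thick, 16 mm wide, 76 mm tall, stands at y = -96 mm.
- wind_key (a joint): Turn of the wing key about its upright axis, rad: 0 unwound (pointer at the short mark), growing clockwise seen from above; 3.93 (225 deg) with the pointer at the long mark; end stop at 4.5. Starts at 0 to 0.6. Friction 0.10 N m plus a spring of 0.012 N m/rad that would unwind it; the friction holds it where it is left.
- key_grip (a point): On the key's axis, (0, 70, 91) mm in the stand's frame, inside its blade: an upright steel plate 44 mm long, 11 thick, from z = 63 to 105, to be pinched across its thickness from above. Below: a 36 mm collar with the pointer, a nose in line with the blade ending 30 mm from the axis. x axis: along the blade to the pointer (direction = stand's yaw + 0.785 - joint value); z up.
- brake_lever (a joint): Tilt of the brake lever, rad: 0 up (brake on), grows as the pad is pressed down, 0.30 at the stop; middle 0.15. Spring-loaded: it comes up at once when let go. Pad force about 3 N at the start of its travel, 7 N in the middle, 12 N at the stop.
- lever_pad (a point): Centre of the top face of the lever's black square pad, 36 x 36 x 8 mm, at (-85, -60, 68) mm in the stand's frame when up (the robot's side of the stand). 85 mm from the pivot: it goes down 12.7 mm to the middle of the travel, 25 mm to the stop. x axis: along the lever away from the robot; z out of the face.
- hub: Loose aluminium hub, 48 mm wide, 26 mm tall, to the left of the stand; leave it. Origin: centre of its underside.
- bearing: Loose steel ball bearing, 22 mm wide, 7 mm tall, in front of the stand; leave it. Origin: centre of its underside.
- pin: Loose steel pin, 15 mm wide, 47 mm tall, standing to the right of the stand; leave it. Origin: centre of its underside.
- reel: Loose solder reel, 68 x 57 mm, 38 mm tall, beyond the stand; leave it. Origin: centre of its underside.

How it is judged (in metres and radians):
On the way, in this order (a step that is already met when the one before it is completed fails the run):
1. the key is wound to the long mark and let go, the lever still up (value of joint wind_key between 3.63 and 4.23 rad and value of joint brake_lever below 0.03 rad and contact force between the fingers and wind_key below 0.2 N), for 0.2 s.
2. the lever is held in the middle of its travel by the fingers (value of joint brake_lever between 0.1 and 0.2 rad and contact force between the fingers and brake_lever above 1.5 N), for 0.3 s.
At the end, for the whole second after the job is handed in: The key stands within 0.3 rad of the long mark (3.63 to 4.23) and is let go; the fingers still press the lever (over 1.5 N) at 0.10 to 0.20 rad, that is 8.5 to 17 mm of pad travel; the loose parts stand within 20 mm of where they were (all of step 2 and value of joint wind_key between 3.63 and 4.23 rad and contact force between the fingers and wind_key below 0.2 N and distance of each of hub, bearing, pin, reel from where it was at the start of the episode below 0.02 m); the arm keeps its last pose, push and grip.
It fails at once if the lever is pressed before the spring is wound (value of joint wind_key below 3.63 rad and value of joint brake_lever above 0.06 rad).
It fails at once if the lever is pressed down to its stop (value of joint brake_lever above 0.275 rad).
It fails at once if a loose part beside the stand is shoved or knocked over (distance of any of hub, bearing, pin, reel from where it was at the start of the episode above 0.02 m or angle between any of hub, bearing, pin, reel's own z axis and vertical above 0.5 rad).
It also fails if it takes over 67 s, if anything falls off the work surface, if the arm or the gripper's body presses on something with over 40 N, if the wrist force passes 120 N, or if a joint passes its speed limit or range.

ROBOT

A 6-joint arm with a two-finger parallel gripper is mounted at the origin on a cart in front of the work surface, level with it; the furniture and walls round the work are solid. World frame = base frame: x ahead of the robot, y to its left, z up, the work surface at z = 0. Lengths are in m, angles in degrees, forces in N, time in s.
With the tool pointing down it reaches from about 0.3 to 0.75 m from the base axis. Payload 8.5 kg.
Tool frame: the origin (TCP) lies at the very end of the fingers, on their centre line; the grasp point (between the pads) lies 19 mm behind it; z points along the fingers, y is the line along which they close (so a half turn about z gives the same grasp; the last joint's range is limited). The gripper opens to 85 mm and grips with 20 to 120 N. Pads are 22 mm wide; open, the fingers measure 114 mm over their backs; the gripper's body (76 mm by 85 mm) begins 54 mm behind the grasp point. The pads swing forward as they close: fully open they stand 13 mm farther back than shut.
Start: joints at [-86.82, 21.807, 74.336, -0, 83.858, -12.336], TCP at [0.147, -0.53, 0.209] pointing down, gripper open.
Joint ranges: [-178.18, 178.18], [-50.72, 133.34], [12.68, 142.11], [-81.47, 261.47], [9.98, 163.14], [-165.26, 165.26]. Speed limits (degrees/s): [136.94, 136.94, 180, 180, 180, 180].

INTERFACE

Orientations are given as a 3x3 rotation matrix whose columns are the frame's x, y, z axes.
In Python, from rig import observe, cams, ticket gives the robot as it stands.
- The arm moves only by the tool move_arm, never from a script. Its arguments are lists of equal length, an entry for each row: "jaw": the finger opening in cm, from 0 to 8.54; "dp": the shift along the tool's x, y, z in cm, a list of three; "turn": the turn, a rotation vector about the tool's x, y, z in rad, a list of three. In form: {"jaw": [jaw, ...], "dp": [[tx, ty, tz], ...], "turn": [[wx, wy, wz], ...]}. A call has 1 to 12 rows; each row shifts and turns the commanded pose from where the row before left it, along the tool's axes as they then stand; what a row does not reach is not made up. A row lasts 1/12 s, in which the tool goes at most 41.7 mm and 7.16 degrees, less where a joint would pass 70% of its speed; a pose out of reach is approached as far as the arm can. A call is refused whole if a number of a shift passes 4.17 or a number of a turn 0.125, either way. A call with a gripper value outside its range is refused whole. The fingers move at their own pace and stop on an object; "force" is the grip in N (left out, the last holds). Time passes only in rows, so rows that do not move let the fingers close. It gives the time, the measured TCP pose, the force, the opening and the grip force at its end, in the units of the state.
- observe(): the state, without advancing time (a new reading comes with each control period).
- cams.get_image(name): name is "scene" or "top" or "wrist"; returns (picture, depth): 400x640x3 uint8, red, green, blue; 400x640 float32, m along the optical axis (not along the pixel's ray), 0 where there is no reading.
- cams.calibration(name): a dict with "vertical_fov" (degrees; the focal length in pixels is half the picture's height over the tangent of half this angle, whatever the lens; pixels are square), "cx", "cy" (the principal point, pixels), "view" (4x4, takes a point from world to camera coordinates); the wrist camera has in their place "tool_from_camera" (4x4, takes a point from camera to tool coordinates, whose origin is the TCP and whose axes are the flange's). Camera axes: x right, y up, looking along -z (the intrinsics and any distortion apply to the point x, -y, -z); pixel columns grow to the right and rows downward; lengths in m; the calibration is good to about 2 mm. A picture is of the moment at which its call begins: read the wrist's pose just before it. calibration takes no time and is no camera call.
- ticket.close_job(): hands the job in; it is judged then, once.
Trained networks look in the newest picture that a camera, given by its name, has taken for a name from the list of things; names that differ only in an ending like _2 or _b are one class to them, and where a whole thing is asked for, a point or a joint stands for the part that bears it (a point fixed in the world has none). Each returns a list of dicts, best first, with "p" (0 to 1); they miss things now and then, are a little off and sometimes report something else, mostly with a low value. They report only what shows in the picture. A call takes as long as a camera call.
- cams.spot_in(camera, query): "box" ([centre column, centre row, width, height] as shares, 0 to 1, of the picture: columns of its width, rows of its height, round what is visible of it).
- cams.outline_of(camera, query): "mask" (400x640 bool, what is visible of it) and "box" ([centre column, centre row, width, height] as shares, 0 to 1, of the picture: columns of its width, rows of its height, round what is visible of it).
- cams.mark_of(camera, query): "location" ([column, row] as shares, 0 to 1, of the picture: columns of its width, rows of its height: a listed point, or the origin of a listed thing).
The state is a dict: "time_s": time; "q": joint angles; "qvel": joint speeds; "joint_efforts": joint torques, N m; "position": TCP position; "tool_rot": TCP orientation; "ft_force": force on the tool from outside, world axes, zero at the start; "wrist_torque": the same for the moment, N m; "grip_width": finger opening in m; "gripper_force": force on a finger pad.
Only numpy, scipy, OpenCV 4.12 (cv2) and the standard library are available. Lean on these libraries where they do the work, as an engineer would, in place of code of your own. Each camera call takes 0.05 s, during which the arm holds its last target. There are 200 camera calls.

## Working session

There is one attempt and no reset: what is moved stays moved. The work goes in short steps, Python scripts to look and compute and a tool call to move; the robot and the scene stay as the last step left them, time stands still between calls to the robot, and variables do not carry over. Pictures are saved under pics/ and viewed, at most 10 in all, crops included, and the job is handed in when it is done.

Besides the shell and the picture viewer there is one more tool, called after ">>>" as name(argument=value, ...), one argument or row to a line, values as JSON. move_arm: Moves the arm, as the interface text tells. Its arguments: {"type":"object","properties":{"jaw":{"type":"array","items":{"type":"number"}},"dp":{"type":"array","items":{"type":"array","items":{"type":"number"}}},"turn":{"type":"array","items":{"type":"array","items":{"type":"number"}}},"force":{"type":"number"}},"required":["jaw","dp","turn"]}

```bash
mkdir -p pics; ls
cat > h.py <<'E'
import numpy as np,cv2
from rig import observe,cams,ticket
def save(n,f):
    im,d=cams.get_image(n); cv2.imwrite(f'pics/{f}.png',im[:,:,::-1]); return im,d
def ray(n,u,v,d,st=None):
    c=cams.calibration(n); f=200/np.tan(np.radians(c['vertical_fov'])/2)
    p=np.array([(u-c['cx'])/f*d,-(v-c['cy'])/f*d,-d,1])
    if 'view' in c: return (np.linalg.inv(c['view'])@p)[:3]
    t=(c['tool_from_camera']@p)[:3]; s=st or observe()
    return np.array(s['position'])+np.array(s['tool_rot'])@t
E
python3 - <<'E'
from h import *
for n in('scene','top'):
    im,d=save(n,n+'0'); c=cams.calibration(n); print(n,c)
    for q in('lever_pad','key_grip','long_mark','gauge_ledge','run_in_stand','hub','bearing','pin','reel'):
        r=cams.mark_of(n,q)
        if r:
            u,v=r[0]['location'][0]*640,r[0]['location'][1]*400
            dd=d[min(int(v),399),min(int(u),639)]; print(q,r[0]['p'],u,v,dd,ray(n,u,v,dd))
print(observe())
E
```

```text
pics
scene {'vertical_fov': 47.67099786368364, 'cx': 319.03185524454216, 'cy': 200.89942747865587, 'view': array([[-8.80444025e-01, -4.74149947e-01, -3.82463958e-04,
         5.44773679e-01],
       [ 2.70364865e-01, -5.02699981e-01,  8.21094129e-01,
        -1.95260384e-01],
       [-3.89514002e-01,  7.22824015e-01,  5.70792681e-01,
        -7.59837451e-01],
       [ 0.00000000e+00,  0.00000000e+00,  0.00000000e+00,
         1.00000000e+00]])}
lever_pad 0.71 334.784 221.8 0.8908742 [0.545062   0.0714087  0.05195688]
key_grip 0.86 319.616 202.2 0.8686959 [0.57317451 0.08218461 0.09635027]
long_mark 0.87 338.176 225.4 0.87800246 [0.53292339 0.08101694 0.05405661]
gauge_ledge 0.91 392.192 189.6 0.97610426 [ 0.48437341 -0.08321885  0.05703647]
run_in_stand 0.79 335.872 221.72 0.8902771 [0.54301386 0.0707427  0.05244872]
hub 0.79 304.128 279.2 0.82073367 [0.54156393 0.20030306 0.00922692]
bearing 0.6 378.49600000000004 264.52 0.85950077 [0.43919579 0.09529827 0.00442493]
pin 0.43 386.30400000000003 189.2 0.954827 [ 0.49013171 -0.06047748  0.0694441 ]
reel 0.66 252.48000000000002 213.32 0
[... 1227 characters left out ...]
66563e+01, -1.23352170e+01]), 'qvel': array([ 0.02085173,  0.0019267 ,  0.13919768, -0.07383274,  0.01888832,
       -0.02540744]), 'joint_efforts': array([ 2.75114384e-03, -4.48331845e+01, -2.31458491e+01, -4.93194784e-05,
        5.98984880e-04, -6.59212759e-06]), 'position': array([ 0.14713594, -0.52994389,  0.20881867]), 'tool_rot': array([[ 9.63556789e-01,  2.67503857e-01,  1.97582360e-05],
       [ 2.67503857e-01, -9.63556789e-01, -9.78240229e-06],
       [ 1.64213521e-05,  1.47113045e-05, -1.00000000e+00]]), 'ft_force': array([-0.33353364, -0.03533216,  0.48653334]), 'wrist_torque': array([ 0.01377194,  0.06568867, -0.03430213]), 'gripper_force': 0.0, 'grip_width': 0.0855453969121587}
```

Run:
```python
import cv2
a=cv2.imread('pics/top0.png')[120:310,240:460]
cv2.imwrite('pics/t0c.png',cv2.resize(a,None,fx=3.1,fy=3.1,interpolation=cv2.INTER_CUBIC))
a=cv2.imread('pics/scene0.png')[90:320,220:460]
cv2.imwrite('pics/s0c.png',cv2.resize(a,None,fx=2.6,fy=2.6,interpolation=cv2.INTER_CUBIC))
```

```text
(no output)
```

View pics/t0c.png

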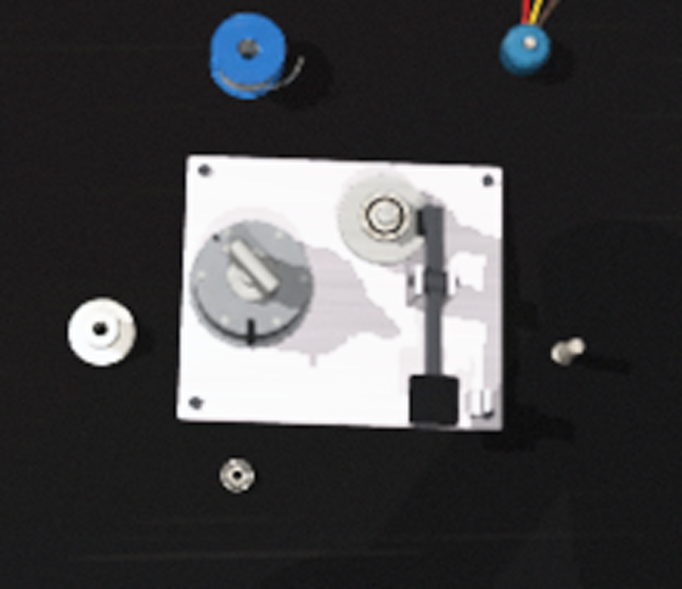

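View pics/s0c.png

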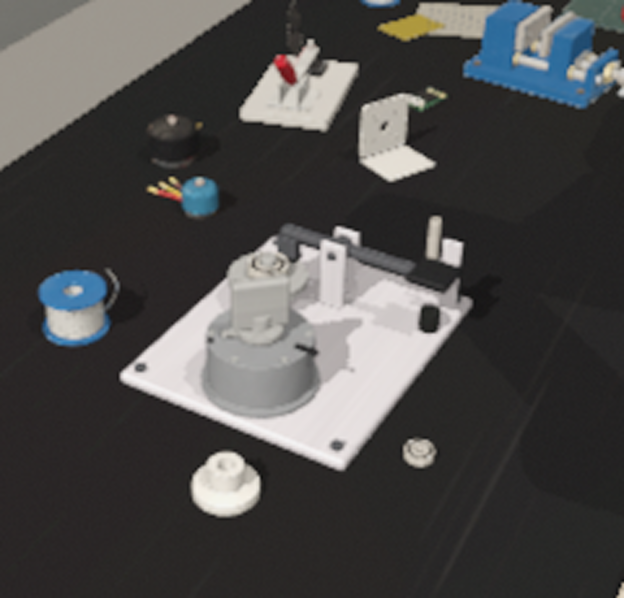

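```bash
cat >> h.py <<'E'
def plane(n,u,v,z):
    a=ray(n,u,v,0.0 if False else .5); b=ray(n,u,v,1.0); t=(z-a[2])/(b[2]-a[2]); return a+t*(b-a)
E
python3 - <<'E'
from h import *
P=lambda x,y,z:plane('top',240+x/3.1,120+y/3.1,z)
C=[P(188,156,.01),P(502,168,.01),P(502,430,.01),P(177,417,.01)]
for c in C: print(c)
m=np.mean(C,0);print('c',m)
for i in range(4):
    e=C[(i+1)%4]-C[i];print(np.linalg.norm(e),np.degrees(np.arctan2(e[1],e[0])))
print('pad',P(434,400,.068)); print('mark',P(251,333,.057))
a,b=P(240,250,.105),P(268,282,.105)
print(a,b,(a+b)/2,np.degrees(np.arctan2(*(a-b)[1::-1])))
im,d=cams.get_image('top')
# blade by depth
vv,uu=np.mgrid[180:225,300:350]
pts=np.array([ray('top',u,v,d[v,u]) for u,v in zip(uu.ravel(),vv.ravel())])
s=pts[(pts[:,2]>.095)&(pts[:,2]<.115)];print(len(s),s.mean(0))
w,V=np.linalg.eigh(np.cov(s[:,:2].T));print(w,np.degrees(np.arctan2(V[1,1],V[0,1])))
vv,uu=np.mgrid[220:275,360:400]
pts=np.array([ray('top',u,v,d[v,u]) for u,v in zip(uu.ravel(),vv.ravel())])
g=im[220:275,360:400].sum(2).ravel()<150
s=pts[(pts[:,2]>.058)&(pts[:,2]<.078)&g];s=s[abs(s[:,0]-.487)<.025];print(len(s),s.mean(0),s.min(0),s.max(0))
E
```

```text
[0.67828042 0.12218395 0.01      ]
[ 0.66709797 -0.11730869  0.01      ]
[ 0.46813271 -0.10786016  0.01      ]
[0.48083202 0.13184828 0.01      ]
c [0.57358578 0.00721584 0.01      ]
0.2397535655906674 -92.67332894850644
0.19918947842946003 177.28116026201027
0.24004458999960845 86.96740896462902
0.19768477214238475 -2.8021673495925445
pad [ 0.4858842  -0.04911128  0.068     ]
mark [0.53612467 0.07818127 0.057     ]
[0.58724795 0.08657513 0.105     ] [0.56477546 0.06772784 0.105     ] [0.5760117  0.07715148 0.105     ] 39.9859929355344
115 [0.57598035 0.07666882 0.10423161]
[1.10583721e-05 1.56207098e-04] -138.86056343849162Traceback (most recent call last):
  File "<stdin>", line 18, in <module>
  File "h.py", line 6, in ray
    c=cams.calibration(n); f=200/np.tan(np.radians(c['vertical_fov'])/2)
ValueError: time passes only in moves, steps and waits
```

>>> move_arm(
  jaw=[5, 5, 5, 5, 5, 5, 5, 5, 5, 5, 5, 5],
  dp=[
    [3.2, -2.61, 0],
    [3.2, -2.61, 0],
    [3.2, -2.61, 0],
    [3.2, -2.61, 0],
    [3.2, -2.61, 0],
    [3.2, -2.61, 0],
    [3.2, -2.61, 0],
    [3.2, -2.61, 0],
    [3.2, -2.61, 0],
    [3.2, -2.61, 0],
    [3.2, -2.61, 0],
    [3.2, -2.61, 0],
  ],
  turn=[
    [0, 0, 0],
    [0, 0, 0],
    [0, 0, 0],
    [0, 0, 0],
    [0, 0, 0],
    [0, 0, 0],
    [0, 0, 0],
    [0, 0, 0],
    [0, 0, 0],
    [0, 0, 0],
    [0, 0, 0],
    [0, 0, 0],
  ],
)

```text
time_s: 2.05
position: [0.4342, -0.1235, 0.2091]
tool_rot: [[0.964, 0.267, 0.001], [0.267, -0.964, -0.0], [0.0, 0.001, -1.0]]
ft_force: [0.3, -0.8, -0.2]
grip_width: 0.0497
gripper_force: 0.0
```

>>> move_arm(
  jaw=[5, 5, 5, 5, 5, 5, 5, 5],
  dp=[
    [3.2, -2.61, 0],
    [3.2, -2.61, 0],
    [3.2, -2.61, 0],
    [3.2, -2.61, 0],
    [3.2, -2.61, 0],
    [3.2, -2.61, 0],
    [0, 0, 0],
    [0, 0, 0],
  ],
  turn=[
    [0, 0, 0],
    [0, 0, 0],
    [0, 0, 0],
    [0, 0, 0],
    [0, 0, 0],
    [0, 0, 0],
    [0, 0, 0],
    [0, 0, 0],
  ],
)

```text
time_s: 2.72
position: [0.5768, 0.0784, 0.2081]
tool_rot: [[0.963, 0.27, -0.001], [0.27, -0.963, -0.0], [-0.001, -0.0, -1.0]]
ft_force: [-0.7, -0.8, -0.5]
grip_width: 0.0498
gripper_force: 0.0
```

>>> move_arm(
  jaw=[5, 5, 5, 5, 5, 5, 5, 5, 5, 5, 5, 5],
  dp=[
    [0, 0, 0],
    [0, 0, 0],
    [0, 0, 0],
    [0, 0, 0],
    [0, 0, 0],
    [0, 0, 0],
    [0, 0, 0],
    [0, 0, 0],
    [0, 0, 0],
    [0, 0, 0],
    [0, 0, 0],
    [0, 0, 0],
  ],
  turn=[
    [0, 0, -0.12],
    [0, 0, -0.12],
    [0, 0, -0.12],
    [0, 0, -0.12],
    [0, 0, -0.12],
    [0, 0, -0.12],
    [0, 0, -0.12],
    [0, 0, -0.12],
    [0, 0, -0.12],
    [0, 0, -0.12],
    [0, 0, -0.12],
    [0, 0, -0.12],
  ],
)

```text
time_s: 3.72
position: [0.5759, 0.0754, 0.2091]
tool_rot: [[-0.144, 0.99, 0.0], [0.99, 0.144, -0.0], [-0.0, -0.0, -1.0]]
ft_force: [-0.3, -0.1, 0.4]
grip_width: 0.05
gripper_force: 0.0
```

Run:
```python
from h import *
s=observe();print(s['time_s'],s['q'],s['position'],s['tool_rot'].round(4))
```

```text
3.7167 [-4.20068485e+00  2.49270739e+01  6.92099442e+01 -1.45693126e-02
  8.58606223e+01 -1.24626428e+01] [0.57590895 0.07544627 0.20912745] [[-1.437e-01  9.896e-01  0.000e+00]
 [ 9.896e-01  1.437e-01 -3.000e-04]
 [-3.000e-04 -0.000e+00 -1.000e+00]]
```

>>> move_arm(
  jaw=[5, 5, 5, 5, 5, 5, 5, 5, 5, 5, 5, 5],
  dp=[
    [0, 0, 0],
    [0, 0, 0],
    [0, 0, 0],
    [0, 0, 0],
    [0, 0, 0],
    [0, 0, 0],
    [0, 0, 0],
    [0, 0, 0],
    [0, 0, 0],
    [0, 0, 0],
    [0, 0, 0],
    [0, 0, 0],
  ],
  turn=[
    [0, 0, -0.12],
    [0, 0, -0.12],
    [0, 0, -0.12],
    [0, 0, -0.12],
    [0, 0, -0.12],
    [0, 0, -0.12],
    [0, 0, -0.12],
    [0, 0, -0.12],
    [0, 0, -0.12],
    [0, 0, -0.12],
    [0, 0, -0.12],
    [0, 0, -0.12],
  ],
)

```text
time_s: 4.72
position: [0.5759, 0.0754, 0.2091]
tool_rot: [[-1.0, -0.013, -0.0], [-0.013, 1.0, -0.0], [0.0, -0.0, -1.0]]
ft_force: [-0.4, 0.8, 0.2]
grip_width: 0.0502
gripper_force: 0.0
```

>>> move_arm(
  jaw=[5, 5, 5, 5, 5, 5, 5, 5],
  dp=[
    [0, 0, 0],
    [0, 0, 0],
    [0, 0, 0],
    [0, 0, 0],
    [0, 0, 0],
    [0, 0, 0],
    [0, 0, 0],
    [0, 0, 0],
  ],
  turn=[
    [0, 0, -0.12],
    [0, 0, -0.12],
    [0, 0, -0.12],
    [0, 0, -0.12],
    [0, 0, -0.12],
    [0, 0, -0.093],
    [0, 0, 0],
    [0, 0, 0],
  ],
)

```text
time_s: 5.38
position: [0.5761, 0.0758, 0.2091]
tool_rot: [[-0.766, -0.643, 0.0], [-0.643, 0.766, -0.0], [0.0, -0.0, -1.0]]
ft_force: [0.4, -0.7, -0.3]
grip_width: 0.0499
gripper_force: 0.0
```

Run:
```python
from h import *
s=observe();print(s['time_s'],s['q'].round(1),s['position'],s['tool_rot'].round(4))
im,d=save('wrist','w0')
R,p=np.array(s['tool_rot']),np.array(s['position'])
c=cams.calibration('wrist');f=200/np.tan(np.radians(c['vertical_fov'])/2)
vv,uu=np.mgrid[0:400:2,0:640:2];D=d[vv,uu].ravel();u=uu.ravel();v=vv.ravel()
pc=np.stack([(u-c['cx'])/f*D,-(v-c['cy'])/f*D,-D,np.ones_like(D)])
W=p+((c['tool_from_camera']@pc)[:3].T)@R.T
k=(W[:,2]>.098)&(W[:,2]<.112)&(D>0)&(np.hypot(W[:,0]-.577,W[:,1]-.077)<.035)
b=W[k];print(len(b),b.mean(0),b.min(0),b.max(0))
w,V=np.linalg.eigh(np.cov(b[:,:2].T));print(np.sqrt(w),np.degrees(np.arctan2(V[1,1],V[0,1])))
```

```text
5.3833 [  -4.2   25.    69.2   -0.    85.9 -134.2] [0.57608834 0.0758497  0.20907291] [[-7.661e-01 -6.427e-01  0.000e+00]
 [-6.427e-01  7.661e-01 -1.000e-04]
 [ 0.000e+00 -1.000e-04 -1.000e+00]]
184 [0.57611761 0.07763188 0.10527564] [0.55881879 0.06162281 0.09904922] [0.59500859 0.09440633 0.10742121]
[0.00312521 0.01254547] -139.65134315330883
```

View pics/w0.png

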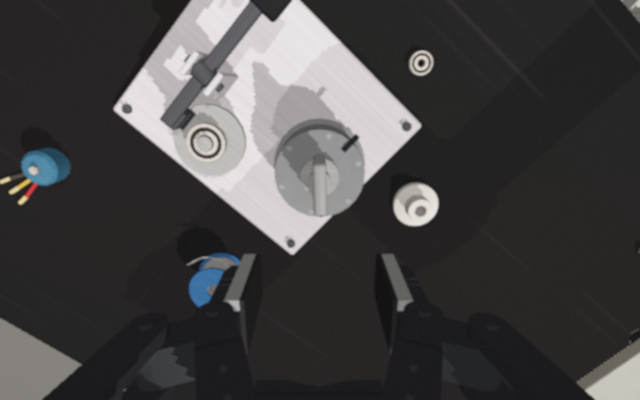

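>>> move_arm(
  jaw=[4, 4, 4, 4, 4, 4, 4, 4, 4],
  dp=[
    [-0.13, 0.08, 1.5],
    [0, 0, 2],
    [0, 0, 2],
    [0, 0, 2],
    [0, 0, 2],
    [0, 0, 2],
    [0, 0, 1.5],
    [0, 0, 0.5],
    [0, 0, 0],
  ],
  turn=[
    [0, 0, 0],
    [0, 0, 0],
    [0, 0, 0],
    [0, 0, 0],
    [0, 0, 0],
    [0, 0, 0],
    [0, 0, 0],
    [0, 0, 0],
    [0, 0, 0],
  ],
)

```text
time_s: 6.18
position: [0.5764, 0.078, 0.0729]
tool_rot: [[-0.765, -0.644, -0.002], [-0.644, 0.765, 0.0], [0.002, 0.002, -1.0]]
ft_force: [-1.0, 0.0, 0.1]
grip_width: 0.0401
gripper_force: 0.0
```

>>> move_arm(
  jaw=[2.5, 1.5, 0.8, 0.8, 0.8, 0.8, 0.8, 0.8],
  dp=[
    [0, 0, 0],
    [0, 0, 0],
    [0, 0, 0],
    [0, 0, 0],
    [0, 0, 0],
    [0, 0, 0],
    [0, 0, 0],
    [0, 0, 0],
  ],
  turn=[
    [0, 0, 0],
    [0, 0, 0],
    [0, 0, 0],
    [0, 0, 0],
    [0, 0, 0],
    [0, 0, 0],
    [0, 0, 0],
    [0, 0, 0],
  ],
  force=50,
)

```text
time_s: 6.85
position: [0.5775, 0.0782, 0.0752]
tool_rot: [[-0.763, -0.646, 0.002], [-0.646, 0.763, -0.0], [-0.002, -0.002, -1.0]]
ft_force: [-1.4, -1.2, 5.9]
grip_width: 0.0094
gripper_force: 49.3
```

>>> move_arm(
  jaw=[0.8, 0.8, 0.8, 0.8, 0.8, 0.8, 0.8, 0.8, 0.8, 0.8, 0.8, 0.8],
  dp=[
    [0, 0, 0],
    [0, 0, 0],
    [0, 0, 0],
    [0, 0, 0],
    [0, 0, 0],
    [0, 0, 0],
    [0, 0, 0],
    [0, 0, 0],
    [0, 0, 0],
    [0, 0, 0],
    [0, 0, 0],
    [0, 0, 0],
  ],
  turn=[
    [0, 0, 0.1],
    [0, 0, 0.1],
    [0, 0, 0.1],
    [0, 0, 0.1],
    [0, 0, 0.1],
    [0, 0, 0.1],
    [0, 0, 0.1],
    [0, 0, 0.1],
    [0, 0, 0.1],
    [0, 0, 0.1],
    [0, 0, 0.1],
    [0, 0, 0.1],
  ],
)

```text
time_s: 7.85
position: [0.5775, 0.0783, 0.0752]
tool_rot: [[-0.876, 0.482, 0.002], [0.482, 0.876, -0.0], [-0.002, 0.001, -1.0]]
ft_force: [-1.0, 0.4, 6.8]
grip_width: 0.009
gripper_force: 49.3
```

>>> move_arm(
  jaw=[0.8, 0.8, 0.8, 0.8, 0.8, 0.8, 0.8, 0.8, 0.8, 0.8, 0.8, 0.8],
  dp=[
    [0, 0, 0],
    [0, 0, 0],
    [0, 0, 0],
    [0, 0, 0],
    [0, 0, 0],
    [0, 0, 0],
    [0, 0, 0],
    [0, 0, 0],
    [0, 0, 0],
    [0, 0, 0],
    [0, 0, 0],
    [0, 0, 0],
  ],
  turn=[
    [0, 0, 0.11],
    [0, 0, 0.11],
    [0, 0, 0.11],
    [0, 0, 0.11],
    [0, 0, 0.11],
    [0, 0, 0.11],
    [0, 0, 0.11],
    [0, 0, 0.11],
    [0, 0, 0.11],
    [0, 0, 0.11],
    [0, 0, 0.11],
    [0, 0, 0.11],
  ],
)

```text
time_s: 8.85
position: [0.5776, 0.0783, 0.0752]
tool_rot: [[0.25, 0.968, 0.003], [0.968, -0.25, -0.0], [0.0, 0.003, -1.0]]
ft_force: [-0.7, 0.1, 5.8]
grip_width: 0.0091
gripper_force: 49.3
```

>>> move_arm(
  jaw=[0.8, 0.8, 0.8, 0.8, 0.8, 0.8, 0.8, 0.8, 0.8, 0.8, 0.8, 0.8],
  dp=[
    [0, 0, 0],
    [0, 0, 0],
    [0, 0, 0],
    [0, 0, 0],
    [0, 0, 0],
    [0, 0, 0],
    [0, 0, 0],
    [0, 0, 0],
    [0, 0, 0],
    [0, 0, 0],
    [0, 0, 0],
    [0, 0, 0],
  ],
  turn=[
    [0, 0, 0.12],
    [0, 0, 0.12],
    [0, 0, 0.12],
    [0, 0, 0.12],
    [0, 0, 0.12],
    [0, 0, 0.12],
    [0, 0, 0.12],
    [0, 0, 0.12],
    [0, 0, 0.12],
    [0, 0, 0.12],
    [0, 0, 0.12],
    [0, 0, 0.05],
  ],
)

```text
time_s: 9.85
position: [0.5777, 0.0782, 0.0752]
tool_rot: [[0.999, -0.052, 0.003], [-0.052, -0.999, -0.0], [0.003, 0.0, -1.0]]
ft_force: [-0.9, 0.2, 6.2]
grip_width: 0.0092
gripper_force: 49.2
```

Run:
```python
from h import *
im,d=save('top','t1');s=observe();print(s['time_s'],s['q'].round(1),np.degrees(np.arctan2(s['tool_rot'][1,0],s['tool_rot'][0,0])))
```

```text
9.9 [-3.9 32.1 80.4 -0.  67.3 89.1] -3.014288800938783
```

>>> move_arm(
  jaw=[2, 4, 4, 4, 4, 4, 4, 4, 4, 4, 4, 4],
  dp=[
    [0, 0, 0],
    [0, 0, 0],
    [0, 0, 0],
    [0, 0, 0],
    [0, 0, 0],
    [0, 0, -1],
    [0, 0, -2],
    [0, 0, -2.5],
    [0, 0, -2.5],
    [0, 0, -2.5],
    [0, 0, -2],
    [0, 0, 0],
  ],
  turn=[
    [0, 0, 0],
    [0, 0, 0],
    [0, 0, 0],
    [0, 0, 0],
    [0, 0, 0],
    [0, 0, 0],
    [0, 0, 0],
    [0, 0, 0],
    [0, 0, 0],
    [0, 0, 0],
    [0, 0, 0],
    [0, 0, 0],
  ],
)

```text
time_s: 10.9
position: [0.5785, 0.0782, 0.204]
tool_rot: [[0.999, -0.046, 0.008], [-0.046, -0.999, -0.001], [0.008, 0.0, -1.0]]
ft_force: [0.7, 0.3, 0.5]
grip_width: 0.0401
gripper_force: 0.0
```

Run:
```python
from h import *
s=observe();print(s['time_s'],s['position'],s['ft_force'])
im,d=save('wrist','w1')
R,p=np.array(s['tool_rot']),np.array(s['position'])
c=cams.calibration('wrist');f=200/np.tan(np.radians(c['vertical_fov'])/2)
vv,uu=np.mgrid[0:400,0:640];D=d.ravel();u=uu.ravel();v=vv.ravel()
pc=np.stack([(u-c['cx'])/f*D,-(v-c['cy'])/f*D,-D,np.ones_like(D)])
W=p+((c['tool_from_camera']@pc)[:3].T)@R.T
k=(W[:,2]>.098)&(W[:,2]<.112)&(D>0)&(np.hypot(W[:,0]-.577,W[:,1]-.077)<.035)
b=W[k];w,V=np.linalg.eigh(np.cov(b[:,:2].T));print(len(b),b.mean(0),np.degrees(np.arctan2(V[1,1],V[0,1])))
k=(D>0)&(abs(W[:,0]-.486)<.023)&(abs(W[:,1]+.049)<.023)&(W[:,2]>.05)&(W[:,2]<.085)&(im.reshape(-1,3).sum(1)<150)
b=W[k];print('pad',len(b),b.mean(0),np.percentile(b,[2,50,98],axis=0))
k=(D>0)&(abs(W[:,0]-.484)<.02)&(W[:,1]<-.07)&(W[:,1]>-.1)&(W[:,2]>.04)&(W[:,2]<.085)
b=W[k];print('gauge',len(b),np.percentile(b,[5,50,95],axis=0))
```

```text
10.9 [0.57847218 0.07823995 0.204028  ] [0.66653015 0.25806644 0.50369045]
754 [0.5795309  0.0779959  0.10524766] 177.54050534241983
pad 1237 [ 0.48812145 -0.04578825  0.06871905] [[ 0.47059106 -0.06274231  0.06539761]
 [ 0.4882072  -0.0454412   0.0688644 ]
 [ 0.50465984 -0.03002628  0.07054408]]
gauge 477 [[ 0.47902751 -0.08500298  0.04634237]
 [ 0.48745712 -0.08169921  0.05856924]
 [ 0.49322302 -0.07263357  0.07697297]]
```

View pics/w1.png

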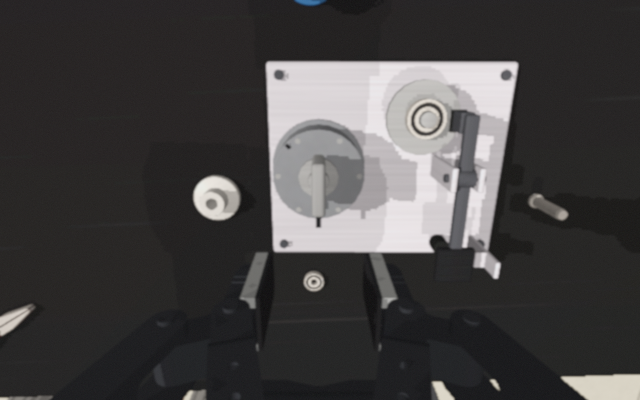

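>>> move_arm(
  jaw=[2, 0, 0, 0, 0, 0, 0, 0, 0, 0, 0, 0],
  dp=[
    [-2.17, 3.25, 0],
    [-2.17, 3.25, 0],
    [-2.17, 3.25, 0],
    [-2.17, 3.25, 0],
    [0, 0, 0],
    [0, 0, 2.5],
    [0, 0, 2.5],
    [0, 0, 2],
    [0, 0, 2],
    [0, 0, 1.5],
    [0, 0, 0.5],
    [0, 0, 0],
  ],
  turn=[
    [0, 0, 0],
    [0, 0, 0],
    [0, 0, 0],
    [0, 0, 0],
    [0, 0, 0],
    [0, 0, 0],
    [0, 0, 0],
    [0, 0, 0],
    [0, 0, 0],
    [0, 0, 0],
    [0, 0, 0],
    [0, 0, 0],
  ],
)

```text
time_s: 11.95
position: [0.4835, -0.0472, 0.0876]
tool_rot: [[0.999, -0.046, -0.003], [-0.046, -0.999, 0.001], [-0.003, -0.001, -1.0]]
ft_force: [-1.1, 0.1, 0.1]
grip_width: -0.0002
gripper_force: 0.0
```

>>> move_arm(
  jaw=[0, 0, 0],
  dp=[
    [0, 0, 0],
    [0, 0, 0],
    [0, 0, 0],
  ],
  turn=[
    [0, 0, 0],
    [0, 0, 0],
    [0, 0, 0],
  ],
)

```text
time_s: 12.2
position: [0.4846, -0.0477, 0.0897]
tool_rot: [[0.999, -0.046, 0.002], [-0.046, -0.999, -0.001], [0.002, 0.0, -1.0]]
ft_force: [0.4, -0.1, -0.4]
grip_width: -0.0002
gripper_force: 0.0
```

Run:
```python
from h import *
s=observe();print(s['time_s'],s['position'],s['ft_force'],s['tool_rot'].round(3))
im,d=save('scene','s1')
a=im[150:250,330:450,::-1]
cv2.imwrite('pics/s1c.png',cv2.resize(a,None,fx=5,fy=5,interpolation=cv2.INTER_CUBIC))
```

```text
12.2 [ 0.48464745 -0.04766125  0.08966378] [ 0.40166618 -0.14804413 -0.37688211] [[ 0.999 -0.046  0.002]
 [-0.046 -0.999 -0.001]
 [ 0.002  0.    -1.   ]]
```

View pics/s1c.png

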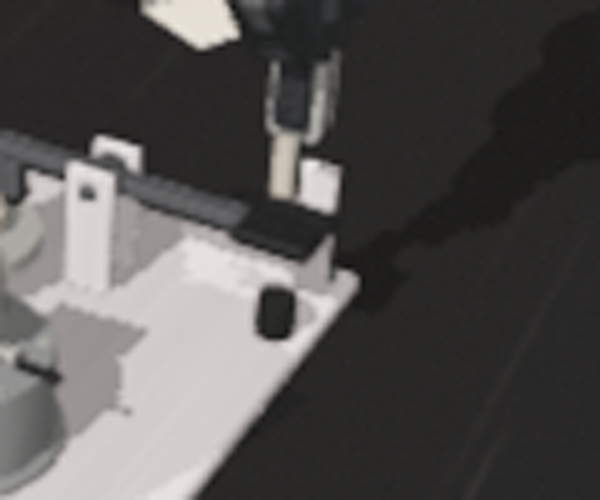

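>>> move_arm(
  jaw=[0, 0, 0, 0, 0, 0, 0, 0, 0, 0, 0, 0],
  dp=[
    [0, 0, 0.5],
    [0, 0, 0.5],
    [0, 0, 0.4],
    [0, 0, 0.3],
    [0, 0, 0.2],
    [0, 0, 0.2],
    [0, 0, 0.2],
    [0, 0, 0.1],
    [0, 0, 0.1],
    [0, 0, 0.1],
    [0, 0, 0],
    [0, 0, 0],
  ],
  turn=[
    [0, 0, 0],
    [0, 0, 0],
    [0, 0, 0],
    [0, 0, 0],
    [0, 0, 0],
    [0, 0, 0],
    [0, 0, 0],
    [0, 0, 0],
    [0, 0, 0],
    [0, 0, 0],
    [0, 0, 0],
    [0, 0, 0],
  ],
)

```text
time_s: 13.25
position: [0.4842, -0.0476, 0.0628]
tool_rot: [[0.999, -0.046, 0.0], [-0.046, -0.999, 0.0], [0.0, -0.0, -1.0]]
ft_force: [-0.0, -0.1, 0.5]
grip_width: -0.0002
gripper_force: 0.0
```

Run:
```python
from h import *
s=observe();print(s['time_s'],s['position'],s['ft_force'],s['wrist_torque'],s['joint_efforts'])
im,d=save('scene','s2')
a=im[150:250,330:450,::-1]
cv2.imwrite('pics/s2c.png',cv2.resize(a,None,fx=5,fy=5,interpolation=cv2.INTER_CUBIC))
```

```text
13.25 [ 0.48424949 -0.0475937   0.06283969] [-0.01590507 -0.13336475  0.48516427] [-0.04947899 -0.02842901 -0.00049921] [-4.59207586e-03 -4.14421606e+01 -1.66088122e+01 -1.11494523e-04
 -8.14451370e-03 -1.45802005e-05]
```

View pics/s2c.png

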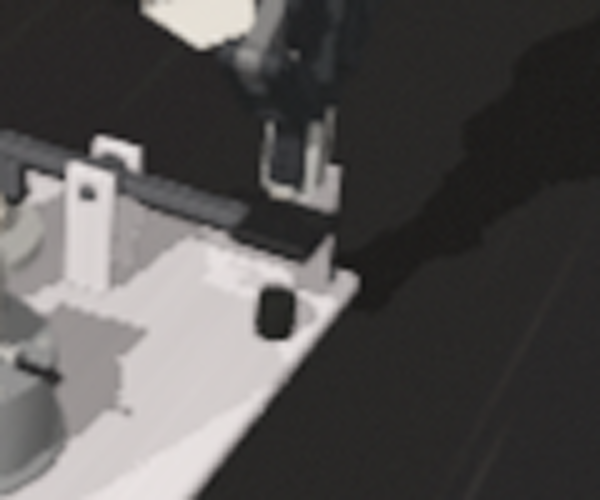

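Run:
```python
from h import *
c=cams.calibration('scene');f=200/np.tan(np.radians(c['vertical_fov'])/2)
def pr(p):
    q=c['view']@np.r_[p,1];return (np.array([c['cx']+f*q[0]/-q[2],c['cy']-f*q[1]/-q[2]])-[330,150])*5
print('tcp',pr([.4842,-.0476,.0628]),'pad',pr([.4858,-.0487,.068]))
for dx in(-.018,.018):
  for dy in(-.018,.018): print(pr([.4858+dx,-.0487+dy,.068]))
im,d=cams.get_image('scene')
for u,v in((285,190),(300,190),(285,205),(285,230),(270,230),(310,190)):
    U,V=330+u//5,150+v//5; print(u,v,im[V,U],ray('scene',U,V,d[V,U]).round(4))
```

```text
tcp [282.19454683 227.8621088 ] pad [280.61834205 215.2368702 ]
[336.50954081 205.53536528]
[305.76372121 248.42252931]
[256.51589805 183.42762663]
[224.01327191 225.06228778]
285 190 [183 179 173] [ 0.5183 -0.1503  0.012 ]
300 190 [125 124 120] [ 0.4774 -0.0448  0.0854]
285 205 [38 37 36] [ 0.4873 -0.0577  0.0674]
285 230 [37 37 36] [ 0.4803 -0.0396  0.0677]
270 230 [38 38 38] [ 0.4857 -0.0366  0.0678]
310 190 [171 168 165] [ 0.4724 -0.0425  0.0883]
```

>>> move_arm(
  jaw=[0, 0, 0, 0, 0, 0],
  dp=[
    [0, 0, 0.2],
    [0, 0, 0.1],
    [0, 0, 0.1],
    [0, 0, 0.1],
    [0, 0, 0],
    [0, 0, 0],
  ],
  turn=[
    [0, 0, 0],
    [0, 0, 0],
    [0, 0, 0],
    [0, 0, 0],
    [0, 0, 0],
    [0, 0, 0],
  ],
)

```text
time_s: 13.85
position: [0.4842, -0.0476, 0.0578]
tool_rot: [[0.999, -0.046, -0.0], [-0.046, -0.999, 0.0], [-0.0, -0.0, -1.0]]
ft_force: [-0.3, -0.2, -0.1]
grip_width: -0.0002
gripper_force: 0.0
```

>>> move_arm(
  jaw=[0, 0, 0, 0],
  dp=[
    [0, 0, 0.1],
    [0, 0, 0.1],
    [0, 0, 0],
    [0, 0, 0],
  ],
  turn=[
    [0, 0, 0],
    [0, 0, 0],
    [0, 0, 0],
    [0, 0, 0],
  ],
)

```text
time_s: 14.18
position: [0.4842, -0.0476, 0.0557]
tool_rot: [[0.999, -0.046, -0.0], [-0.046, -0.999, 0.0], [-0.0, -0.0, -1.0]]
ft_force: [0.5, -0.8, 0.4]
grip_width: -0.0
gripper_force: 0.0
```

>>> move_arm(
  jaw=[0, 0, 0, 0],
  dp=[
    [0, 0, 0.1],
    [0, 0, 0.1],
    [0, 0, 0],
    [0, 0, 0],
  ],
  turn=[
    [0, 0, 0],
    [0, 0, 0],
    [0, 0, 0],
    [0, 0, 0],
  ],
)

```text
time_s: 14.52
position: [0.4842, -0.0476, 0.0538]
tool_rot: [[0.999, -0.046, -0.0], [-0.046, -0.999, 0.0], [-0.0, -0.0, -1.0]]
ft_force: [-0.4, -0.5, -0.2]
grip_width: -0.0003
gripper_force: 0.0
```

```bash
cat >> h.py <<'E'
def cloud(n):
    im,d=save(n,'tmp_'+n); c=cams.calibration(n); f=200/np.tan(np.radians(c['vertical_fov'])/2)
    vv,uu=np.mgrid[0:400,0:640]; D=d.ravel(); u=uu.ravel(); v=vv.ravel()
    pc=np.stack([(u-c['cx'])/f*D,-(v-c['cy'])/f*D,-D,np.ones_like(D)])
    return im.reshape(-1,3).astype(int),(np.linalg.inv(c['view'])@pc)[:3].T,u,v
def check():
    c,W,u,v=cloud('scene'); g=c.sum(1)
    k=(abs(W[:,0]-.484)<.03)&(abs(W[:,1]+.048)<.03)
    p=W[k&(g<150)&(W[:,2]<.0725)&(W[:,2]>.035)]
    A=np.c_[p[:,:2]-[.4858,-.0487],np.ones(len(p))]
    q=np.linalg.lstsq(A,p[:,2],rcond=None)[0]; print('pad plane dz/dx,dz/dy,z0',q,len(p))
    for z in np.arange(.046,.1,.004):
        m=k&(W[:,2]>=z)&(W[:,2]<z+.004)
        if m.any(): print(round(z,3),m.sum(),W[m].mean(0).round(4),c[m].mean().round())
E
python3 -c "
from h import *
check()"
```

```text
pad plane dz/dx,dz/dy,z0 [ 0.02070672 -0.06135996  0.06713536] 124
0.058 14 [ 0.4952 -0.0409  0.0608] 70.0
0.062 56 [ 0.4882 -0.0403  0.0641] 62.0
0.066 133 [ 0.4832 -0.0448  0.0676] 50.0
0.074 7 [ 0.4844 -0.0439  0.0767] 120.0
0.078 6 [ 0.4769 -0.0421  0.0798] 115.0
0.082 20 [ 0.4784 -0.0427  0.0839] 98.0
0.086 23 [ 0.479  -0.0407  0.0882] 86.0
0.09 16 [ 0.479  -0.0414  0.0921] 100.0
0.094 23 [ 0.4785 -0.0404  0.0962] 85.0
0.098 20 [ 0.4786 -0.0394  0.1004] 73.0
```

>>> move_arm(
  jaw=[0, 0, 0, 0],
  dp=[
    [0, 0, 0.1],
    [0, 0, 0.1],
    [0, 0, 0],
    [0, 0, 0],
  ],
  turn=[
    [0, 0, 0],
    [0, 0, 0],
    [0, 0, 0],
    [0, 0, 0],
  ],
)

```text
time_s: 14.9
position: [0.4842, -0.0475, 0.0517]
tool_rot: [[0.999, -0.046, -0.0], [-0.046, -0.999, 0.0], [-0.0, -0.0, -1.0]]
ft_force: [-1.8, 0.3, 0.1]
grip_width: 0.0001
gripper_force: 0.0
```

>>> move_arm(
  jaw=[0, 0, 0, 0],
  dp=[
    [0, 0, 0.1],
    [0, 0, 0.1],
    [0, 0, 0],
    [0, 0, 0],
  ],
  turn=[
    [0, 0, 0],
    [0, 0, 0],
    [0, 0, 0],
    [0, 0, 0],
  ],
)

```text
time_s: 15.23
position: [0.4842, -0.0476, 0.0498]
tool_rot: [[0.999, -0.046, -0.0], [-0.046, -0.999, 0.0], [-0.0, -0.0, -1.0]]
ft_force: [-0.4, 0.9, -0.2]
grip_width: -0.0001
gripper_force: 0.0
```

>>> move_arm(
  jaw=[0, 0, 0, 0],
  dp=[
    [0, 0, 0.1],
    [0, 0, 0.1],
    [0, 0, 0],
    [0, 0, 0],
  ],
  turn=[
    [0, 0, 0],
    [0, 0, 0],
    [0, 0, 0],
    [0, 0, 0],
  ],
)

```text
time_s: 15.57
position: [0.4842, -0.0476, 0.0478]
tool_rot: [[0.999, -0.046, -0.0], [-0.046, -0.999, 0.0], [-0.0, -0.0, -1.0]]
ft_force: [-0.2, 0.4, -1.3]
grip_width: -0.0002
gripper_force: 0.0
```

```bash
python3 -c "
from h import *
check()
cv2.imwrite('pics/s3c.png',cv2.resize(cv2.imread('pics/tmp_scene.png')[150:250,330:450],None,fx=5,fy=5,interpolation=cv2.INTER_CUBIC))"
```

```text
pad plane dz/dx,dz/dy,z0 [ 0.02861406 -0.04309064  0.06701147] 93
0.058 14 [ 0.4928 -0.0379  0.0609] 73.0
0.062 52 [ 0.4871 -0.0407  0.0642] 60.0
0.066 109 [ 0.4843 -0.0427  0.0675] 55.0
0.07 13 [ 0.4822 -0.0427  0.0717] 127.0
0.074 7 [ 0.4748 -0.0429  0.0764] 98.0
0.078 19 [ 0.4775 -0.0402  0.08  ] 89.0
0.082 25 [ 0.4796 -0.0403  0.084 ] 89.0
0.086 16 [ 0.4794 -0.0413  0.0882] 89.0
0.09 22 [ 0.4776 -0.0407  0.0918] 96.0
0.094 21 [ 0.4809 -0.0393  0.0958] 76.0
0.098 24 [ 0.478  -0.0402  0.1002] 69.0
```

View pics/s3c.png

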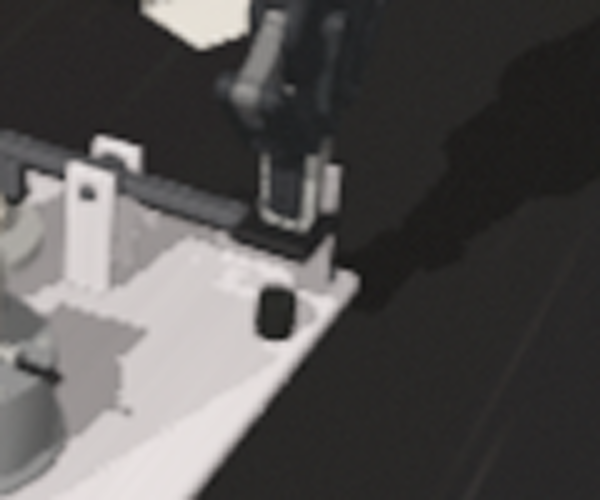

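>>> move_arm(
  jaw=[0, 0, 0, 0],
  dp=[
    [0, 0, 0.1],
    [0, 0, 0.1],
    [0, 0, 0],
    [0, 0, 0],
  ],
  turn=[
    [0, 0, 0],
    [0, 0, 0],
    [0, 0, 0],
    [0, 0, 0],
  ],
)

```text
time_s: 15.95
position: [0.4842, -0.0476, 0.0458]
tool_rot: [[0.999, -0.046, -0.0], [-0.046, -0.999, 0.0], [-0.0, -0.0, -1.0]]
ft_force: [0.0, 0.2, -1.0]
grip_width: 0.0002
gripper_force: 0.0
```

>>> move_arm(
  jaw=[0, 0, 0, 0],
  dp=[
    [0, 0, 0.1],
    [0, 0, 0.1],
    [0, 0, 0],
    [0, 0, 0],
  ],
  turn=[
    [0, 0, 0],
    [0, 0, 0],
    [0, 0, 0],
    [0, 0, 0],
  ],
)

```text
time_s: 16.28
position: [0.4842, -0.0476, 0.0439]
tool_rot: [[0.999, -0.046, -0.0], [-0.046, -0.999, -0.0], [-0.0, 0.0, -1.0]]
ft_force: [-1.5, 0.2, 3.3]
grip_width: 0.0001
gripper_force: 1.8
```

>>> move_arm(
  jaw=[0, 0, 0, 0],
  dp=[
    [0, 0, 0.1],
    [0, 0, 0.1],
    [0, 0, 0],
    [0, 0, 0],
  ],
  turn=[
    [0, 0, 0],
    [0, 0, 0],
    [0, 0, 0],
    [0, 0, 0],
  ],
)

```text
time_s: 16.62
position: [0.4841, -0.0476, 0.0418]
tool_rot: [[0.999, -0.046, -0.0], [-0.046, -0.999, 0.0], [-0.0, -0.0, -1.0]]
ft_force: [-2.0, 0.3, 4.2]
grip_width: -0.0003
gripper_force: 2.2
```

>>> move_arm(
  jaw=[0, 0, 0, 0, 0, 0, 0],
  dp=[
    [0, 0, 0.1],
    [0, 0, 0.1],
    [0, 0, 0.1],
    [0, 0, 0.1],
    [0, 0, 0.1],
    [0, 0, 0.1],
    [0, 0, 0],
  ],
  turn=[
    [0, 0, 0],
    [0, 0, 0],
    [0, 0, 0],
    [0, 0, 0],
    [0, 0, 0],
    [0, 0, 0],
    [0, 0, 0],
  ],
)

```text
time_s: 17.2
position: [0.4842, -0.0476, 0.0358]
tool_rot: [[0.999, -0.046, -0.0], [-0.046, -0.999, -0.0], [-0.0, 0.0, -1.0]]
ft_force: [-2.2, 1.2, 6.7]
grip_width: 0.0003
gripper_force: 3.3
```

```bash
python3 -c "
from h import *
check();s=observe();print(s['position'],s['ft_force'])
a=cv2.imread('pics/tmp_scene.png')[150:250,330:450]
cv2.imwrite('pics/s4c.png',cv2.resize(a,None,fx=5,fy=5,interpolation=cv2.INTER_CUBIC))
c,W,u,v=cloud('top')
k=(c.sum(1)<150)&(abs(W[:,0]-.55)<.09)&(abs(W[:,1]+.052)<.012)&(W[:,2]>.035)&(W[:,2]<.08)
for x in np.arange(.46,.64,.01):
    m=k&(abs(W[:,0]-x)<.005)
    if m.sum()>3: print(round(x,3),m.sum(),np.median(W[m,2]).round(4))
"
```

```text
pad plane dz/dx,dz/dy,z0 [ 0.11195427 -0.02322474  0.05760823] 83
0.046 2 [ 0.4706 -0.0331  0.0497] 82.0
0.05 32 [ 0.4834 -0.04    0.0524] 66.0
0.054 94 [ 0.4827 -0.0422  0.0561] 62.0
0.058 51 [ 0.4936 -0.0436  0.0592] 80.0
0.062 12 [ 0.4779 -0.0432  0.0645] 106.0
0.066 19 [ 0.4795 -0.0415  0.0683] 92.0
0.07 19 [ 0.4777 -0.0408  0.0718] 87.0
0.074 16 [ 0.4791 -0.0392  0.0761] 78.0
0.078 20 [ 0.4781 -0.0406  0.0798] 87.0
0.082 22 [ 0.4795 -0.0396  0.0844] 85.0
0.086 21 [ 0.4786 -0.0405  0.0879] 75.0
0.09 14 [ 0.4759 -0.0411  0.0917] 81.0
0.094 6 [ 0.4757 -0.0417  0.0955] 71.0
0.098 8 [ 0.47   -0.053   0.1008] 39.0
[ 0.48418315 -0.04757404  0.03583103] [-2.09677973  0.59343905  6.99260792]
0.62 4 0.0476
```

View pics/s4c.png

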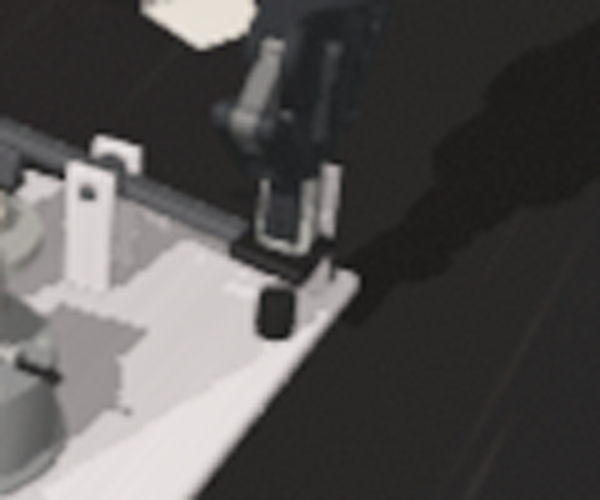

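>>> move_arm(
  jaw=[0, 0, 0, 0, 0, 0, 0],
  dp=[
    [0, 0, 0.1],
    [0, 0, 0.12],
    [0, 0, 0],
    [0, 0, 0],
    [0, 0, 0],
    [0, 0, 0],
    [0, 0, 0],
  ],
  turn=[
    [0, 0, 0],
    [0, 0, 0],
    [0, 0, 0],
    [0, 0, 0],
    [0, 0, 0],
    [0, 0, 0],
    [0, 0, 0],
  ],
)

```text
time_s: 17.88
position: [0.4843, -0.0476, 0.0338]
tool_rot: [[0.999, -0.046, 0.0], [-0.046, -0.999, -0.0], [0.0, 0.0, -1.0]]
ft_force: [-1.9, 0.4, 7.4]
grip_width: -0.0
gripper_force: 3.7
```

```bash
python3 -c "
from h import *
check();s=observe();print(s['position'],s['ft_force'])
c,W,u,v=cloud('top')
k=(W[:,2]>.098)&(W[:,2]<.112)&(np.hypot(W[:,0]-.577,W[:,1]-.077)<.035)
b=W[k];w,V=np.linalg.eigh(np.cov(b[:,:2].T));print(len(b),b.mean(0),np.degrees(np.arctan2(V[1,1],V[0,1])))
for q in('hub','bearing','pin','reel'):
    r=cams.mark_of('top',q);print(q,r and (np.array(r[0]['location'])*[640,400]))
"
```

```text
pad plane dz/dx,dz/dy,z0 [ 0.15513365 -0.01119162  0.05552387] 87
0.046 12 [ 0.4714 -0.04    0.0484] 60.0
0.05 69 [ 0.4799 -0.0414  0.0525] 57.0
0.054 91 [ 0.4924 -0.0428  0.0559] 70.0
0.058 12 [ 0.4856 -0.0427  0.0596] 110.0
0.062 17 [ 0.4793 -0.0416  0.0641] 91.0
0.066 22 [ 0.4779 -0.0412  0.0685] 89.0
0.07 16 [ 0.4792 -0.041   0.0718] 96.0
0.074 21 [ 0.479  -0.0401  0.0763] 82.0
0.078 15 [ 0.478  -0.0395  0.0802] 82.0
0.082 25 [ 0.4787 -0.0407  0.0842] 78.0
0.086 16 [ 0.4791 -0.0408  0.0875] 72.0
0.09 10 [ 0.476  -0.0445  0.0912] 83.0
0.094 2 [ 0.4711 -0.0483  0.0963] 41.0
0.098 14 [ 0.4703 -0.0441  0.1006] 46.0
[ 0.4842948  -0.04759738  0.03377632] [-2.6759228   0.03964718  7.39461698]
99 [0.57649209 0.07694372 0.1048974 ] 178.73891177824316
hub [272.576 228.28 ]
bearing [315.328 271.12 ]
pin []
reel [323.008 141.52 ]
```

```bash
python3 -c "
from h import *
print(ticket.close_job())"
```

```text
the job is handed in; nothing more can be done
None
```

I wound the key to the long mark and let it go. I then handed the job in with the closed fingers holding the lever pad at about 0.14 rad (about 7.4 N). The last top view had hub, bearing and reel in place but didn't detect the pin, and the judge returned no verdict.

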